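Start the dish steriliser at its guarded toggle switch

ROBOT

A 6-joint arm with a two-finger parallel gripper is mounted at the origin on the work surface. World frame = base frame: x ahead of the robot, y to its left, z up, the work surface at z = 0. Lengths are in m, angles in rad, forces in N, time in s.
With the tool pointing down it reaches from about 0.375 to 0.825 m from the base axis. Payload 5.5 kg.
Tool frame: the origin (TCP) lies at the very end of the fingers, on their centre line; the grasp point (between the pads) lies hold_point_z behind it (hold_point_z is the distance from the TCP to the grasp point, in m); z points along the fingers, y is the line along which they close (so a half turn about z gives the same grasp; the last joint's range is limited). The gripper opens to 85 mm and grips with 20 to 120 N. Pads are 22 mm wide; open, the fingers measure 114 mm over their backs; the gripper's body (76 mm by 85 mm) begins 54 mm behind the grasp point. The pads swing forward as they close: fully open they stand 13 mm farther back than shut.
Start: joints at [1.325, 0.314, -0.047, 1.21, 0, 1.571], TCP at [0.146, 0.582, 0.231] pointing down, gripper open.
Joint ranges: [-2.67, 2.67], [-0.69, 1.73], [-1.03, 1.25], [-2.08, 2.16], [-1.42, 1.45], [-3.14, 3.14]. Speed limits (rad/s): [2.39, 2.39, 3.01, 3.14, 3.14, 3.14].

INTERFACE

Orientations are given as a 3x3 rotation matrix whose columns are the frame's x, y, z axes.
In Python, from bench import get_obs, grab_frame, close_job, hold_point_z gives the robot as it stands.
- The arm moves only by the tool send_rows, never from a script. Its arguments are lists of equal length, an entry for each row: "translation": the shift along the tool's x, y, z in m, a list of three; "rot": the turn, a rotation vector about the tool's x, y, z in degrees, a list of three; "gripper": the opening, from 0 (shut) to 1 (fully open). In form: {"translation": [[dx, dy, dz], ...], "rot": [[ax, ay, az], ...], "gripper": [gripper, ...]}. A call has 1 to 20 rows; each row is the pose to reach, as a shift and turn from the pose commanded when the call began, along the tool's axes at that moment; what a row does not reach only later rows make up. A row lasts 1/12 s, in which the tool goes at most 41.7 mm and 7.16 degrees, less where a joint would pass 70% of its speed; a pose out of reach is approached as far as the arm can. A call with a gripper value outside its range is refused whole. The fingers move at their own pace and stop on an object; "grip_force" is the grip in N (left out, the last holds). Time passes only in rows, so rows that repeat a pose let the fingers close. It gives the time, the measured TCP pose, the force, the opening and the grip force at its end, in the units of the state.
- get_obs(): the state, without advancing time (a new reading comes with each control period).
- grab_frame(name): name is "side" or "top"; returns a dict with "image" (400x640x3 uint8, blue, green, red), "mtx" (3x3 intrinsics, pixels), "R" (3x3) and "t" (3): a world point X has camera coordinates R X + t. Camera axes: x right, y down, z forward; pixel columns grow to the right and rows downward; lengths in m; the calibration is good to about 2 mm. A picture is of the moment at which its call begins. There is no depth.
- close_job(): hands the job in; it is judged then, once.
The state is a dict: "time": time; "joints": joint angles; "joint_velocities": joint speeds; "tau": joint torques, N m; "eef_pos": TCP position; "eef_rot": TCP orientation; "wrist_force": force on the tool from outside, world axes, zero at the start; "torque": the same for the moment, N m; "gripper_width": finger opening in m; "gripper_force": force on a finger pad.
Only numpy, scipy, OpenCV 4.12 (cv2) and the standard library are available. Lean on these libraries where they do the work, as an engineer would, in place of code of your own. Each camera call takes 0.05 s, during which the arm holds its last target. There are 200 camera calls.

TASK

Start the dish steriliser: first push its dish tray fully home into the white cabinet, then swing the hinged guard of the guarded switch right back and flip the bat toggle under it over to its other side, leaving the guard open. Leave the unguarded switch as it is, and do not shift or knock over anything else on the bench.

Things in the scene. Friction and masses are not known exactly. Their poses are not given: they have to be found in the camera images.
- cabinet: White steriliser cabinet fixed to the bench, 200 mm deep (x), 170 mm wide (y), 100 mm high. Origin: on the bench under the middle of its front edge; its x axis points into the cabinet (away from the robot), so the cabinet fills x 0 to 200 mm, y -85 to 85 mm. The dish tray slides along this x axis.
- tray (a joint): Dish tray (a shallow drawer) of the cabinet: 0 = fully home, grows as it comes out (metres, up to 0.09; starts 0.03 to 0.065 out). Stays where it is left; friction about 2 N. It has no catch.
- tray_front (a point): Centre of the outer face of the tray's flat front panel, 43 mm above the bench; panel 150 mm wide, from 10 to 76 mm high, no handle. Same axes as the cabinet. When the tray is home this face stands 8 mm proud of the cabinet's front.
- lamp_box: The guarded switch: grey box fixed to the bench, 110 (x) x 80 (y) x 50 mm high. Origin: centre of its underside. The steel bat pivots on the middle of its top (pivot 55 mm above the bench) and swings in the box's x-z plane; the guard hinges at the box's +x end and opens towards +x.
- guard_hinge (a point): Middle of the guard's hinge axis, which runs along the box's y axis: 37 mm to +x of the box's origin, 60 mm above the bench. Same axes as the box.
- guard (a joint): Angle of the hinged guard (rad): 0 = shut over the bat, grows as it swings up and back towards the box's +x; stop at 1.6 = right back. Friction (about 0.07 N m) holds it at any angle. Starts 0 to 0.3 open. It is a hood 44 mm wide: flat aluminium front plate and side walls, clear top.
- guard_tab (a point): Middle of the top edge of the guard's front plate, on its outer face; turns with the guard. Shut: the face is vertical, 79 mm to -x of the hinge axis, from 4 mm below to 90 mm above the axis; the side walls and clear top end 67 mm above it, so the plate's last 23 mm are a free thumb tab to push.
- lamp_bat (a joint): Angle of the guarded switch's bat (rad): -0.42 = leans to the box's -x (off, the start), +0.42 = leans to the box's +x, where the guard hinges (on). An over-centre spring (about 3.5 N at the tip) drives it away from 0 to the nearer stop.
- lamp_bat_tip (a point): Tip of that bat: 60 mm from its pivot on the box's centre line; the bat is 8 mm thick at its root and 15 mm near the tip.
- fan_box: The other switch, without a guard: grey box fixed to the bench, 110 (x) x 70 (y) x 50 mm high with an equal bat on top. Origin: centre of its underside.
- fan_bat (a joint): Angle of the unguarded switch's bat (rad): +0.42, leaning to its box's +x; it must stay there.
- spray: Bystander: loose clear spray bottle, 48 mm across, 188 mm tall, its trigger head reaching 31 mm to its -x, stands upright. Origin: centre of its underside.
- pot_a: Bystander: loose specimen pot with a screw lid, 47 mm across, 72 mm tall, stands upright. Origin: centre of its underside.
- pot_b: Bystander: another specimen pot, same as pot_a. Origin: centre of its underside.
- spirit_lamp: Bystander: loose squat glass spirit lamp, 62 mm across, 76 mm tall, stands upright. Origin: centre of its underside.
- dish_stack: Bystander: loose stack of four culture dishes, 90 mm across, 54 mm tall. Origin: centre of its underside.
- marker: Bystander: loose marker pen lying on the bench along its x axis, 135 x 16 x 16 mm. Origin: centre of its underside.
- tube_rack: Bystander: loose test-tube rack, 90 (x) x 205 (y) x 60 mm, with tubes to 101 mm high. Origin: centre of its underside.
Mind the look-alikes: they are no part of the job. What is shaped like the lamp_box but green is not meant.

How it is judged:
On the way, in this order (a step that is already met when the one before it is completed fails the run):
1. the dish tray is fully home (within 5 mm), with the guarded switch still off (value of joint tray below 0.005 m and value of joint lamp_bat below 0 rad), for 0.2 s.
2. the guard is swung back and the guarded switch's bat lies over on its other side, the tray still home (value of joint lamp_bat above 0.3 rad and value of joint guard above 1.2 rad and value of joint tray below 0.005 m), for 0.2 s.
At the end, for the whole second after the job is handed in: Tray within 5 mm of fully home; guard open past 1.2 rad; the guarded bat at rest on its other side (above 0.3 rad); the unguarded bat still on its starting side (above 0.3 rad); each bystander within 30 mm of its start and tilted less than 0.3 rad (all of step 2 and value of joint fan_bat above 0.3 rad and velocity of joint lamp_bat below 0.1 rad/s and distance of each of spray, pot_a, pot_b, spirit_lamp, dish_stack, marker, tube_rack from where it was at the start of the episode below 0.03 m and angle between each of spray, pot_a, pot_b, spirit_lamp, dish_stack, marker, tube_rack's own z axis and vertical below 0.3 rad); the robot touches nothing.
It fails at once if the unguarded switch is worked (value of joint fan_bat below 0.1 rad).
It fails at once if a bystander is shifted more than 30 mm or knocked over (distance of any of spray, pot_a, pot_b, spirit_lamp, dish_stack, marker, tube_rack from where it was at the start of the episode above 0.03 m or angle between any of spray, pot_a, pot_b, spirit_lamp, dish_stack, marker, tube_rack's own z axis and vertical above 0.5 rad).
It also fails if it takes over 51 s, if anything falls off the work surface, if the arm or the gripper's body presses on something with over 40 N, if the wrist force passes 120 N, or if a joint passes its speed limit or range.

## Working session

There is one attempt and no reset: what is moved stays moved. The work goes in short steps, Python scripts to look and compute and a tool call to move; the robot and the scene stay as the last step left them, time stands still between calls to the robot, and variables do not carry over. Pictures are saved under pics/ and viewed, at most 10 in all, crops included, and the job is handed in when it is done.

Besides the shell and the picture viewer there is one more tool, called after ">>>" as a command line: name --argument value ..., lists and objects as JSON in quotes. send_rows: Moves the arm, as the interface text tells. Its arguments: {"type":"object","properties":{"translation":{"type":"array","items":{"type":"array","items":{"type":"number"}}},"rot":{"type":"array","items":{"type":"array","items":{"type":"number"}}},"gripper":{"type":"array","items":{"type":"number"}},"grip_force":{"type":"number"}},"required":["translation","rot","gripper"]}

```bash
mkdir -p pics; python3 - <<'E'
from bench import *
import cv2,pickle
d={}
for n in("side","top"):
    f=grab_frame(n); d[n]=f; cv2.imwrite(f"pics/{n}0.png",f["image"])
    print(n,f["mtx"].tolist(),(-f["R"].T@f["t"]).round(3),f["R"].round(3).tolist())
pickle.dump(d,open("f0.pkl","wb"))
o=get_obs();print(o,hold_point_z)
E
```

```text
side [[456.47347655387995, 0.0, 320.4150698313864], [0.0, 456.47347655387995, 194.7651426856951], [0.0, 0.0, 1.0]] [0.382 1.229 1.155] [[-0.995, -0.094, -0.013], [-0.052, 0.654, -0.755], [0.08, -0.751, -0.656]]
top [[365.1501040393503, 0.0, 319.54694536513415], [0.0, 365.1501040393503, 195.8338430656735], [0.0, 0.0, 1.0]] [0.455 0.017 1.099] [[-0.014, -1.0, 0.023], [-0.996, 0.012, -0.088], [0.088, -0.025, -0.996]]
{'time': 0.1, 'joints': array([ 1.32500018e+00,  3.14165121e-01, -4.79743385e-02,  1.21022219e+00,
        3.40174736e-05,  1.57082532e+00]), 'joint_velocities': array([-0.0013674 , -0.00214767,  0.00164028,  0.00112918, -0.00022839,
       -0.00029328]), 'tau': array([ 9.15745295e-04, -5.40764451e+01,  3.40542161e+01,  1.11490375e-02,
       -7.61830756e-05,  2.56937298e-07]), 'eef_pos': array([0.1458575 , 0.58145585, 0.230517  ]), 'eef_rot': array([[-9.69936838e-01,  2.43356443e-01, -4.13883392e-04],
       [ 2.43356793e-01,  9.69935663e-01, -1.50999991e-03],
       [ 3.39720543e-05, -1.56532588e-03, -9.99998774e-01]]), 'wrist_force': array([0.57018118, 0.35131876, 0.15129745]), 'torque': array([-0.00435406, -0.02938191, -0.04277622]), 'gripper_force': 0.0, 'gripper_width': 0.0851218505322299} 0.0187
```

View pics/top0.png

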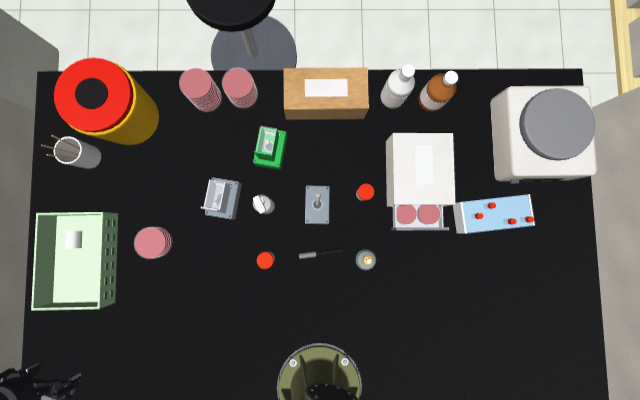

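View pics/side0.png

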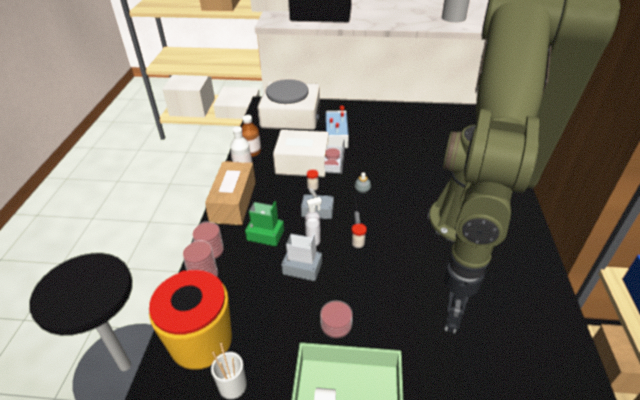

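The top view shows the cabinet at (420,170) with the tray front near (420,225), and the guarded grey switch at (222,199). The fan switch is at (317,204) and the spray at (263,204). The pots are at (365,191) and (265,260), the spirit lamp at (366,260), the marker at (320,254) and the dishes at (152,242). In the side view the guarded box is at (302,262).

```bash
cat > h.py <<'E'
import numpy as np,cv2
def ray(f,u,v):
    d=f["R"].T@np.linalg.inv(f["mtx"])@np.array([u,v,1.]); return -f["R"].T@f["t"],d
def onz(f,u,v,z):
    c,d=ray(f,u,v); return c+d*(z-c[2])/d[2]
def two(f,p,g,q):
    a,d=ray(f,*p); b,e=ray(g,*q); s=np.linalg.lstsq(np.c_[d,-e],b-a,rcond=None)[0]
    return (a+d*s[0]+b+e*s[1])/2, np.linalg.norm(a+d*s[0]-b-e*s[1])
def proj(f,X):
    p=f["mtx"]@(f["R"]@np.array(X)+f["t"]); return p[:2]/p[2]
def crop(f,u,v,w,h,k):
    return cv2.resize(f["image"][v:v+h,u:u+w],None,fx=k,fy=k,interpolation=cv2.INTER_CUBIC)
E
python3 - <<'E'
from h import *;import pickle
d=pickle.load(open("f0.pkl","rb"));t,s=d["top"],d["side"]
a=crop(t,195,170,65,50,6);b=crop(s,275,225,65,50,6);c=crop(t,380,125,80,110,5)[:, :400]
im=np.zeros((600,790,3),np.uint8);im[:300,:390]=a;im[300:,:390]=b;im[:550,390:790]=c
cv2.imwrite("pics/c1.png",im)
for f,n in((t,"top"),):
    hsv=cv2.cvtColor(f["image"],cv2.COLOR_BGR2HSV)
    g=cv2.inRange(hsv,(90,20,60),(125,140,255))
    nn,l,st,ce=cv2.connectedComponentsWithStats(g)
    for i in range(1,nn):
        if st[i,4]>60: print(n,st[i],ce[i].round(1))
    w=cv2.inRange(f["image"],(180,180,180),(255,255,255));nn,l,st,ce=cv2.connectedComponentsWithStats(w)
    for i in range(1,nn):
        if 390<ce[i][0]<450 and st[i,4]>500: 
            c=max(cv2.findContours((l==i).astype(np.uint8),0,2)[0],key=cv2.contourArea);print(st[i],cv2.boxPoints(cv2.minAreaRect(c)).tolist(),cv2.approxPolyDP(c,4,True).tolist())
for n,u,v,z in(("potA",365,191,.072),("potB",265,260,.072),("lamp",366,259,.07),("dish",152,242,.054),("spraytop",263,204,.18),("fan",317,204,.05)): print(n,onz(t,u,v,z).round(3))
E
```

```text
top [ 211   16   86   55 3145] [254.9  48.3]
top [205 177  36  43 581] [227.6 200.1]
top [305 185  25  40 815] [316.7 204.7]
top [ 462  194   71   40 1994] [496.5 213.3]
top [355 249  21  21 140] [364.2 258.6]
top [  0 387  17  13  69] [  8.2 392.4]
[ 393  133   63   95 4692] [[393.0, 133.0], [455.0, 133.0], [455.0, 227.0], [393.0, 227.0]] [[[393, 133]], [[395, 226]], [[438, 226]], [[439, 219]], [[426, 225]], [[416, 216]], [[410, 224]], [[399, 223]], [[396, 207]], [[404, 203]], [[416, 211]], [[420, 204]], [[441, 204]], [[442, 227]], [[442, 205]], [[455, 204]], [[452, 133]]]
potA [ 0.557 -0.137  0.072]
potB [0.369 0.146 0.072]
lamp [ 0.367 -0.135  0.07 ]
dish [0.422 0.464 0.054]
spraytop [0.517 0.137 0.18 ]
fan [ 0.524 -0.001  0.05 ]
```

View pics/c1.png

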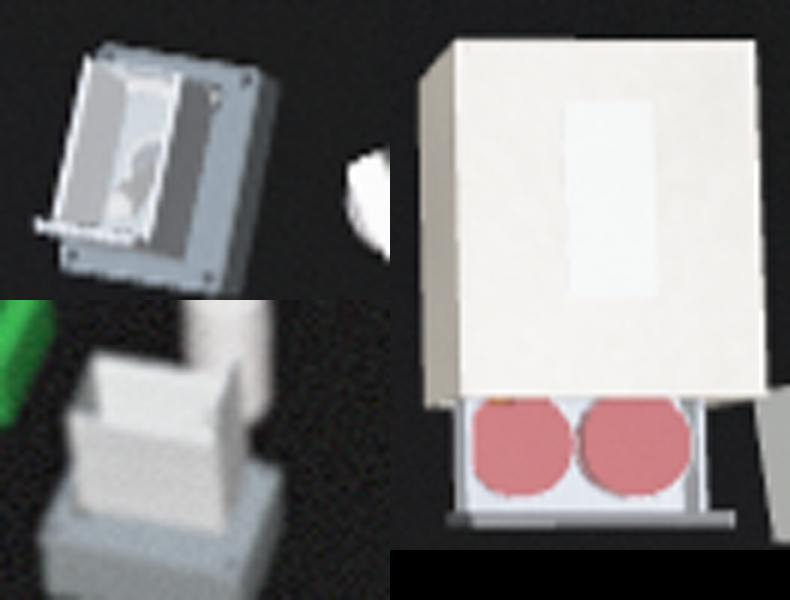

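The crop shows the lamp box's top-face corners at about (212,177), (239,181), (232,219) and (205,215). The guard's free tab edge runs (201,208)–(220,210), so the guard is shut or nearly so. The cabinet top's front edge runs (394,204)–(455,204), and the tray front edge (391.4,229.5)–(449,229.5).

```bash
python3 - <<'E'
from h import *;import pickle
d=pickle.load(open("f0.pkl","rb"));t,s=d["top"],d["side"]
P=[onz(t,u,v,.05) for u,v in((212.1,176.8),(238.7,181.3),(232,219.2),(205,215))]
for p in P: print("box",p.round(3))
c=sum(P)/4; print("c",c.round(3),[np.linalg.norm(P[i]-P[(i+1)%4]).round(3) for i in range(4)])
ax=(P[0]+P[1]-P[2]-P[3]);yaw=np.arctan2(ax[1],ax[0]);print("yaw",np.degrees(yaw), np.degrees(np.arctan2(*(P[0]+P[3]-P[1]-P[2])[[1,0]])-np.pi/2))
for u,v in((393,132.7),(453,132.7),(455.4,204),(394,204.4)): print("cab",onz(t,u,v,.1).round(3))
for u,v in((391.4,229.8),(449,229.8)): print("tray",onz(t,u,v,.076).round(3))
ex=np.array([np.cos(yaw),np.sin(yaw),0]);ey=np.array([-ex[1],ex[0],0])
b=c.copy();b[2]=0;h=b+.037*ex+[0,0,.06]
for a in(0,.1,.2,.3):
    for y in(.022,-.022):
        x,z=-.079,.09; p=h+ex*(x*np.cos(a)+z*np.sin(a))+ey*y+np.array([0,0,-x*np.sin(a)+z*np.cos(a)])
        print(a,y,proj(t,p).round(1),proj(s,p).round(1),p.round(3))
for n,u,v in(("spray base-ish",0,0),): pass
E
```

```text
box [0.606 0.3   0.05 ]
box [0.592 0.223 0.05 ]
box [0.483 0.242 0.05 ]
box [0.496 0.319 0.05 ]
c [0.544 0.271 0.05 ] [np.float64(0.077), np.float64(0.11), np.float64(0.078), np.float64(0.111)]
yaw -9.700168616649082 -9.987171013504188
cab [ 0.718 -0.216  0.1  ]
cab [ 0.716 -0.386  0.1  ]
cab [ 0.515 -0.383  0.1  ]
cab [ 0.517 -0.212  0.1  ]
tray [ 0.447 -0.208  0.076]
tray [ 0.444 -0.371  0.076]
0 0.022 [201.2 209.5] [312.7 242.8] [0.507 0.3   0.15 ]
0 -0.022 [218.1 212.1] [316.6 232.6] [0.499 0.256 0.15 ]
0.1 0.022 [201.  205.7] [309.6 240.6] [0.516 0.298 0.157]
0.1 -0.022 [218.  208.4] [313.6 230.4] [0.509 0.255 0.157]
0.2 0.022 [201.  201.7] [306.3 238.4] [0.526 0.296 0.164]
0.2 -0.022 [218.1 204.4] [310.4 228.3] [0.518 0.253 0.164]
0.3 0.022 [201.1 197.4] [302.8 236.5] [0.536 0.295 0.169]
0.3 -0.022 [218.3 200.1] [307.  226.4] [0.529 0.251 0.169]
```

>>> send_rows --translation '[[-0.334, -0.207, -0.02], [-0.334, -0.207, -0.02], [-0.334, -0.207, -0.02], [-0.334, -0.207, -0.02], [-0.334, -0.207, -0.02], [-0.334, -0.207, -0.02], [-0.334, -0.207, -0.02], [-0.334, -0.207, -0.02], [-0.334, -0.207, -0.02], [-0.334, -0.207, -0.02], [-0.436, -0.491, -0.02], [-0.436, -0.491, -0.02], [-0.436, -0.491, -0.02], [-0.436, -0.491, -0.02], [-0.436, -0.491, -0.02], [-0.436, -0.491, -0.02], [-0.436, -0.491, -0.02], [-0.436, -0.491, -0.02], [-0.436, -0.491, -0.02], [-0.436, -0.491, -0.02]]' --rot '[[0, 0, -5], [0, 0, -10], [0, 0, -14.1], [0, 0, -14.1], [0, 0, -14.1], [0, 0, -14.1], [0, 0, -14.1], [0, 0, -14.1], [0, 0, -14.1], [0, 0, -14.1], [0, 0, -14.1], [0, 0, -14.1], [0, 0, -14.1], [0, 0, -14.1], [0, 0, -14.1], [0, 0, -14.1], [0, 0, -14.1], [0, 0, -14.1], [0, 0, -14.1], [0, 0, -14.1]]' --gripper '[0, 0, 0, 0, 0, 0, 0, 0, 0, 0, 0, 0, 0, 0, 0, 0, 0, 0, 0, 0]'

```text
time: 1.77
eef_pos: [0.4492, -0.0005, 0.251]
eef_rot: [[-1.0, 0.002, -0.001], [0.002, 1.0, 0.001], [0.001, 0.001, -1.0]]
wrist_force: [-0.3, 0.0, -0.4]
gripper_width: -0.0001
gripper_force: 0.0
```

>>> send_rows --translation '[[0.064, -0.298, 0], [0.064, -0.298, 0], [0.064, -0.298, 0], [0.064, -0.298, 0], [0.064, -0.298, 0], [0.064, -0.298, 0], [0.064, -0.298, 0], [0.064, -0.298, 0], [0.064, -0.298, 0], [0.064, -0.298, 0.2], [0.064, -0.298, 0.2], [0.064, -0.298, 0.2], [0.064, -0.298, 0.2], [0.064, -0.298, 0.2], [0.064, -0.298, 0.2], [0.064, -0.298, 0.2]]' --rot '[[0, 0, 0], [0, 0, 0], [0, 0, 0], [0, 0, 0], [0, 0, 0], [0, 0, 0], [0, 0, 0], [0, 0, 0], [0, 0, 0], [0, 0, 0], [0, 0, 0], [0, 0, 0], [0, 0, 0], [0, 0, 0], [0, 0, 0], [0, 0, 0]]' --gripper '[0, 0, 0, 0, 0, 0, 0, 0, 0, 0, 0, 0, 0, 0, 0, 0]'

```text
time: 3.1
eef_pos: [0.3849, -0.2953, 0.0503]
eef_rot: [[-1.0, -0.003, -0.003], [-0.003, 1.0, 0.003], [0.003, 0.003, -1.0]]
wrist_force: [0.8, -0.1, 0.5]
gripper_width: -0.0001
gripper_force: 0.0
```

>>> send_rows --translation '[[-0.01, 0, 0], [-0.02, 0, 0], [-0.03, 0, 0], [-0.037, 0, 0], [-0.044, 0, 0], [-0.051, 0, 0], [-0.058, 0, 0], [-0.065, 0, 0], [-0.072, 0, 0], [-0.079, 0, 0], [-0.086, 0, 0], [-0.09, 0, 0], [-0.094, 0, 0], [-0.098, 0, 0], [-0.098, 0, 0]]' --rot '[[0, 0, 0], [0, 0, 0], [0, 0, 0], [0, 0, 0], [0, 0, 0], [0, 0, 0], [0, 0, 0], [0, 0, 0], [0, 0, 0], [0, 0, 0], [0, 0, 0], [0, 0, 0], [0, 0, 0], [0, 0, 0], [0, 0, 0]]' --gripper '[0, 0, 0, 0, 0, 0, 0, 0, 0, 0, 0, 0, 0, 0, 0]'

```text
time: 4.35
eef_pos: [0.4844, -0.2982, 0.0512]
eef_rot: [[-1.0, -0.001, 0.001], [-0.001, 1.0, 0.001], [-0.001, 0.001, -1.0]]
wrist_force: [-0.3, -0.5, 0.5]
gripper_width: -0.0002
gripper_force: 0.0
```

>>> send_rows --translation '[[-0.003, 0, 0], [-0.006, 0, 0], [-0.008, 0, 0], [-0.01, 0, 0], [-0.01, 0, 0]]' --rot '[[0, 0, 0], [0, 0, 0], [0, 0, 0], [0, 0, 0], [0, 0, 0]]' --gripper '[0, 0, 0, 0, 0]'

```text
time: 4.77
eef_pos: [0.4939, -0.2982, 0.0512]
eef_rot: [[-1.0, -0.0, 0.0], [-0.0, 1.0, 0.0], [-0.0, 0.0, -1.0]]
wrist_force: [-1.1, -1.3, -1.0]
gripper_width: -0.0001
gripper_force: 0.3
```

```bash
python3 - <<'E'
from bench import *
from h import *
f=grab_frame("top");s=grab_frame("side")
im=np.zeros((600,700,3),np.uint8);im[:,:400]=crop(f,375,125,80,120,5);im[:350,400:]=crop(s,280,120,60,70,5)
cv2.imwrite("pics/p1.png",im);print(get_obs()["wrist_force"])
E
```

```text
[ 0.26815595  0.27098008 -0.78402722]
```

View pics/p1.png

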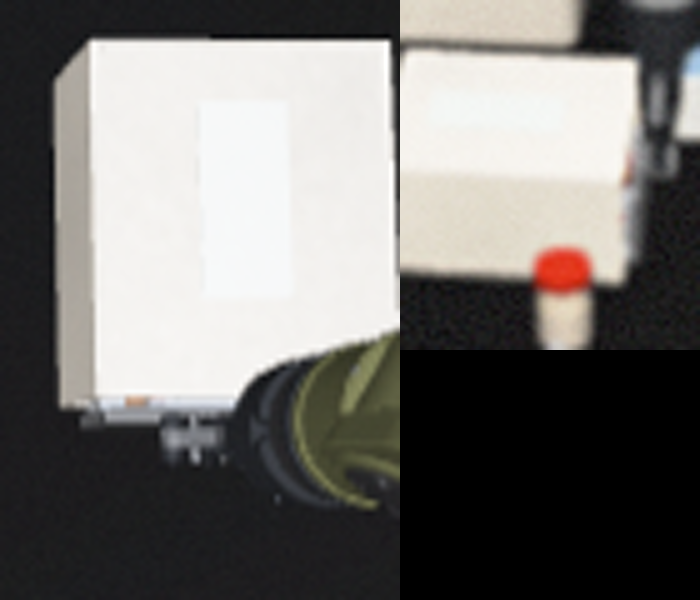

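The tray is almost home: its front edge is now at row ≈209, just below the cabinet's front edge at 204. I'll push on gently until the force rises.

>>> send_rows --translation '[[-0.002, 0, 0], [-0.004, 0, 0], [-0.006, 0, 0], [-0.006, 0, 0]]' --rot '[[0, 0, 0], [0, 0, 0], [0, 0, 0], [0, 0, 0]]' --gripper '[0, 0, 0, 0]'

```text
time: 5.2
eef_pos: [0.4986, -0.2983, 0.0512]
eef_rot: [[-1.0, -0.0, -0.002], [-0.0, 1.0, -0.0], [0.002, -0.0, -1.0]]
wrist_force: [-4.4, 0.4, 2.3]
gripper_width: 0.0002
gripper_force: 2.4
```

>>> send_rows --translation '[[-0.002, 0, 0], [-0.003, 0, 0], [-0.003, 0, 0], [-0.003, 0, 0]]' --rot '[[0, 0, 0], [0, 0, 0], [0, 0, 0], [0, 0, 0]]' --gripper '[0, 0, 0, 0]'

```text
time: 5.53
eef_pos: [0.4987, -0.2983, 0.0512]
eef_rot: [[-1.0, 0.001, -0.007], [0.001, 1.0, -0.001], [0.007, -0.001, -1.0]]
wrist_force: [-13.9, -0.2, 10.6]
gripper_width: -0.0004
gripper_force: 6.9
```

>>> send_rows --translation '[[0.02, 0, 0], [0.05, 0, 0], [0.08, 0, 0], [0.08, 0, 0], [0.08, 0, -0.21], [0.08, 0, -0.21], [0.08, 0, -0.21], [0.08, 0, -0.21], [0.08, 0, -0.21], [0.08, 0, -0.21], [0.08, 0, -0.21]]' --rot '[[0, 0, 0], [0, 0, 0], [0, 0, 0], [0, 0, 0], [0, 0, 0], [0, 0, 0], [0, 0, 0], [0, 0, 0], [0, 0, 0], [0, 0, 5], [0, 0, 9.8]]' --gripper '[0, 0, 0, 0, 0, 0, 0, 0, 0, 0, 0]'

```text
time: 6.45
eef_pos: [0.4253, -0.2998, 0.2656]
eef_rot: [[-0.985, 0.174, 0.007], [0.174, 0.985, -0.004], [-0.008, -0.003, -1.0]]
wrist_force: [0.3, -1.1, 0.6]
gripper_width: -0.0001
gripper_force: 0.0
```

```bash
python3 - <<'E'
from bench import *
from h import *
f=grab_frame("top");o=get_obs()
cv2.imwrite("pics/p2.png",crop(f,195,120,270,150,2))
R,p=o["eef_rot"],o["eef_pos"];print(p,R.round(3).tolist())
c=np.array([.544,.271,0]);y=np.radians(-9.8);ex=np.array([np.cos(y),np.sin(y),0])
q=c-.087*ex+[0,0,.26]; print(q,(R.T@(q-p)).round(4))
E
```

```text
[ 0.42447028 -0.29925098  0.26376475] [[-0.984, 0.177, 0.005], [0.177, 0.984, -0.003], [-0.005, -0.002, -1.0]]
[0.45826951 0.28580823 0.26      ] [0.0705 0.5818 0.0023]
```

View pics/p2.png

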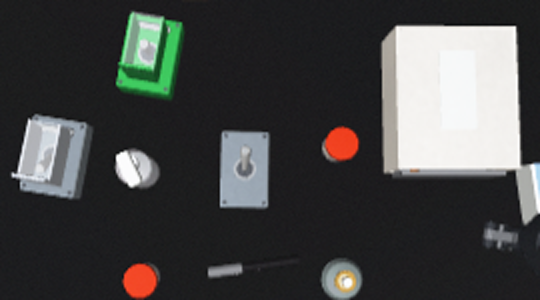

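The tray is now home: only a sliver of the panel shows in front of the cabinet, at image row ≈207. The guard tab is still at about (201–222, 208), and nothing else has moved.

>>> send_rows --translation '[[0.07, 0.582, 0], [0.07, 0.582, 0], [0.07, 0.582, 0], [0.07, 0.582, 0], [0.07, 0.582, 0], [0.07, 0.582, 0], [0.07, 0.582, 0], [0.07, 0.582, 0], [0.07, 0.582, 0], [0.07, 0.582, 0], [0.07, 0.582, 0], [0.07, 0.582, 0], [0.07, 0.582, 0], [0.07, 0.582, 0], [0.07, 0.582, 0], [0.07, 0.582, 0.125], [0.07, 0.582, 0.125], [0.07, 0.582, 0.125], [0.07, 0.582, 0.125], [0.07, 0.582, 0.125]]' --rot '[[0, 0, 0], [0, 0, 0], [0, 0, 0], [0, 0, 0], [0, 0, 0], [0, 0, 0], [0, 0, 0], [0, 0, 0], [0, 0, 0], [0, 0, 0], [0, 0, 0], [0, 0, 0], [0, 0, 0], [0, 0, 0], [0, 0, 0], [0, 0, 0], [0, 0, 0], [0, 0, 0], [0, 0, 0], [0, 0, 0]]' --gripper '[0, 0, 0, 0, 0, 0, 0, 0, 0, 0, 0, 0, 0, 0, 0, 0, 0, 0, 0, 0]'

```text
time: 8.17
eef_pos: [0.4506, 0.2859, 0.1347]
eef_rot: [[-0.986, 0.169, -0.005], [0.169, 0.986, -0.003], [0.004, -0.003, -1.0]]
wrist_force: [-0.1, -0.4, 1.3]
gripper_width: -0.0001
gripper_force: 0.0
```

>>> send_rows --translation '[[-0.02, 0, 0], [-0.041, 0, 0], [-0.05, 0, -0.007], [-0.059, 0, -0.014], [-0.067, 0, -0.02], [-0.077, 0, -0.0245], [-0.087, 0, -0.028], [-0.097, 0, -0.0315], [-0.108, 0, -0.033], [-0.119, 0, -0.034], [-0.13, 0, -0.0335], [-0.141, 0, -0.032], [-0.151, 0, -0.029], [-0.161, 0, -0.026], [-0.161, 0, -0.026]]' --rot '[[0, 0, 0], [0, 0, 0], [0, 0, 0], [0, 0, 0], [0, 0, 0], [0, 0, 0], [0, 0, 0], [0, 0, 0], [0, 0, 0], [0, 0, 0], [0, 0, 0], [0, 0, 0], [0, 0, 0], [0, 0, 0], [0, 0, 0]]' --gripper '[0, 0, 0, 0, 0, 0, 0, 0, 0, 0, 0, 0, 0, 0, 0]'

```text
time: 9.42
eef_pos: [0.6145, 0.2596, 0.1642]
eef_rot: [[-0.985, 0.171, 0.005], [0.171, 0.985, 0.001], [-0.004, 0.002, -1.0]]
wrist_force: [-0.2, -0.2, 0.3]
gripper_width: -0.0001
gripper_force: 0.1
```

```bash
python3 - <<'E'
from bench import *
from h import *
f=grab_frame("top");s=grab_frame("side");o=get_obs()
im=np.zeros((500,800,3),np.uint8);im[:,:400]=crop(f,185,130,80,100,5);im[:,400:]=crop(s,260,180,80,100,5)
cv2.imwrite("pics/p3.png",im)
p=o["eef_pos"];c=np.array([.544,.271,0]);y=np.radians(-9.8);ex=np.array([np.cos(y),np.sin(y),0]);print(p,(p-c)@ex-.037,o["wrist_force"])
E
```

```text
[0.61185351 0.2597211  0.16324888] 0.03178316429025955 [-0.93510971  0.24498665  0.23131451]
```

View pics/p3.png

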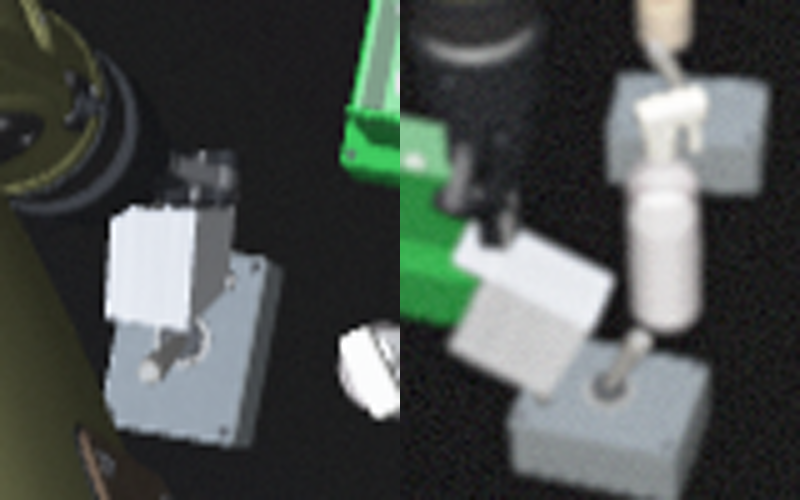

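The guard has followed the finger to about 1.2 rad, and the bat at top-view (216,203) is exposed and leaning to −x. I'll finish the swing down onto the stop.

>>> send_rows --translation '[[-0.01, 0, 0.006], [-0.019, 0, 0.012], [-0.027, 0, 0.019], [-0.035, 0, 0.026], [-0.037, 0, 0.029], [-0.037, 0, 0.03], [-0.037, 0, 0.03]]' --rot '[[0, 0, 0], [0, 0, 0], [0, 0, 0], [0, 0, 0], [0, 0, 0], [0, 0, 0], [0, 0, 0]]' --gripper '[0, 0, 0, 0, 0, 0, 0]'

```text
time: 10.1
eef_pos: [0.6513, 0.2534, 0.137]
eef_rot: [[-0.985, 0.17, 0.009], [0.17, 0.985, 0.001], [-0.008, 0.002, -1.0]]
wrist_force: [2.3, -4.4, 17.0]
gripper_width: -0.0001
gripper_force: 8.7
```

>>> send_rows --translation '[[0, 0, -0.03], [0, 0, -0.06], [0, 0, -0.085], [0.04, 0, -0.085], [0.08, 0, -0.085], [0.12, 0, -0.085], [0.16, 0, -0.085], [0.184, 0, -0.085], [0.184, 0, -0.085], [0.184, 0, -0.05], [0.184, 0, -0.01], [0.184, 0, 0.03], [0.184, 0, 0.046], [0.184, 0, 0.046], [0.184, 0, 0.046]]' --rot '[[0, 0, 0], [0, 0, 0], [0, 0, 0], [0, 0, 0], [0, 0, 0], [0, 0, 0], [0, 0, 0], [0, 0, 0], [0, 0, 0], [0, 0, 0], [0, 0, 0], [0, 0, 0], [0, 0, 0], [0, 0, 0], [0, 0, 0]]' --gripper '[0, 0, 0, 0, 0, 0, 0, 0, 0, 0, 0, 0, 0, 0, 0]'

```text
time: 11.35
eef_pos: [0.4661, 0.2843, 0.0858]
eef_rot: [[-0.985, 0.17, -0.002], [0.17, 0.985, -0.001], [0.001, -0.001, -1.0]]
wrist_force: [0.9, -0.1, -0.2]
gripper_width: -0.0003
gripper_force: 0.0
```

```bash
python3 - <<'E'
from bench import *
from h import *
f=grab_frame("top");s=grab_frame("side");o=get_obs()
im=np.zeros((500,800,3),np.uint8);im[:,:400]=crop(f,185,130,80,100,5);im[:,400:]=crop(s,260,180,80,100,5)
cv2.imwrite("pics/p4.png",im)
p=o["eef_pos"];c=np.array([.544,.271,0]);y=np.radians(-9.8);ex=np.array([np.cos(y),np.sin(y),0]);print(p,(p-c)@ex,(p-c)@[-ex[1],ex[0],0],o["wrist_force"])
E
```

```text
[0.46780099 0.2854507  0.08798927] -0.07754675439395993 0.0012700345978999003 [-0.24639846  0.06270908  1.37792521]
```

View pics/p4.png

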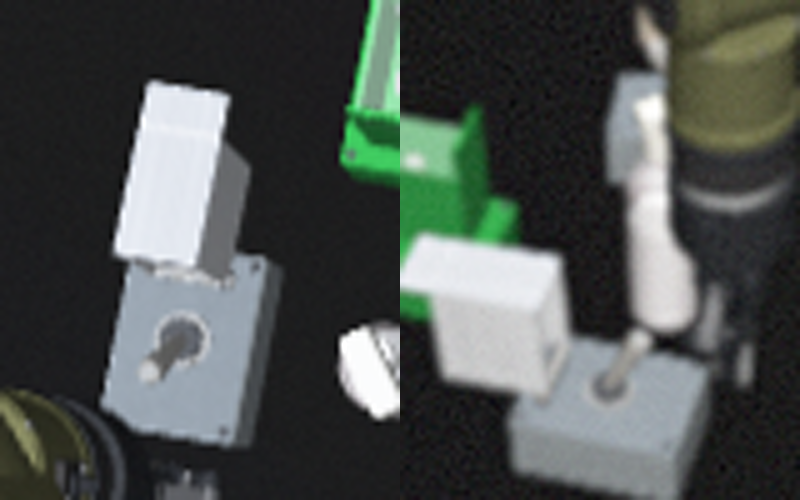

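The guard lies fully back in both views. The bat, with its tip at top-view (214.5,204), is free, and the finger is in front of it.

>>> send_rows --translation '[[-0.015, 0, 0], [-0.03, 0, 0], [-0.038, 0, 0], [-0.046, 0, 0], [-0.054, 0, 0], [-0.062, 0, 0], [-0.07, 0, 0], [-0.077, 0, 0], [-0.08, 0, 0], [-0.08, 0, 0]]' --rot '[[0, 0, 0], [0, 0, 0], [0, 0, 0], [0, 0, 0], [0, 0, 0], [0, 0, 0], [0, 0, 0], [0, 0, 0], [0, 0, 0], [0, 0, 0]]' --gripper '[0, 0, 0, 0, 0, 0, 0, 0, 0, 0]'

```text
time: 12.28
eef_pos: [0.5448, 0.2713, 0.0865]
eef_rot: [[-0.985, 0.17, -0.002], [0.17, 0.985, 0.001], [0.002, 0.001, -1.0]]
wrist_force: [-4.0, 1.0, 3.5]
gripper_width: 0.0002
gripper_force: 2.4
```

>>> send_rows --translation '[[0.03, 0, 0], [0.06, 0, 0], [0.1, 0, 0], [0.12, 0, 0], [0.12, 0, -0.04], [0.12, 0, -0.08], [0.12, 0, -0.12], [0.12, 0, -0.14], [0.12, 0, -0.14], [0.12, 0, -0.14]]' --rot '[[0, 0, 0], [0, 0, 0], [0, 0, 0], [0, 0, 0], [0, 0, 0], [0, 0, 0], [0, 0, 0], [0, 0, 0], [0, 0, 0], [0, 0, 0]]' --gripper '[0, 0, 0, 0, 0, 0, 0, 0, 0, 0]'

```text
time: 13.12
eef_pos: [0.428, 0.2921, 0.2278]
eef_rot: [[-0.985, 0.17, 0.003], [0.17, 0.985, 0.002], [-0.003, 0.002, -1.0]]
wrist_force: [-0.8, 0.2, -1.5]
gripper_width: -0.0004
gripper_force: 0.0
```

```bash
python3 - <<'E'
from bench import *
from h import *
f=grab_frame("top");s=grab_frame("side");o=get_obs()
im=np.zeros((560,800,3),np.uint8);im[:240,:400]=crop(f,185,130,80,48,5);im[:500,400:]=crop(s,260,180,80,100,5);im[:250,:400]=crop(f,185,160,80,50,5)
im[250:550,:400]=cv2.resize(f["image"][110:290,180:480],(400,300))
cv2.imwrite("pics/p5.png",im);print(o["eef_pos"],o["wrist_force"])
E
```

```text
[0.42641884 0.29101813 0.22519677] [-0.50708802 -0.53384776 -0.14316964]
```

View pics/p5.png

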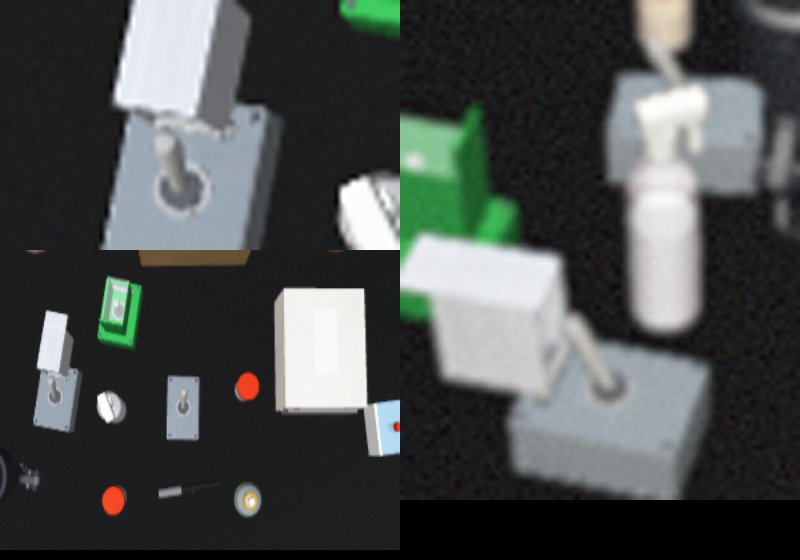

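The bat now leans to +x, with its tip at top-view (218,188). The guard is back, the tray is home, the fan bat is unchanged and the bystanders are in place. The arm touches nothing, so I'm handing in.

```bash
python3 -c "
from bench import *
print(close_job())"
```

```text
the job is handed in; nothing more can be done
None
```

I pushed the tray home, swung the guard fully back and flipped the guarded bat to on; the final pictures show the fan switch and the bystanders in view unmoved, and I handed the job in at about 13 s (no verdict was returned).

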